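Blow out a power supply fan with a two-stage air duster

TASK

Pick up the cordless air duster from the rubber mat and hold its nozzle about 3 cm in front of the middle of the round fan grille on the power supply that has one, square to it. There first rest the trigger on its pressure point for two seconds (gentle air), then squeeze it on well into the second stage for two seconds (full blast); never let it go into the second stage anywhere else. Then ease off, lower the duster flat onto the mat, let go only when it lies there, and neither knock the power supplies nor disturb the other things.

Things in the scene. Friction and masses are not known exactly. Their poses are not given: they have to be found in the camera images.
- gun: Cordless air duster: grey pistol-shaped tool, 290 g, 168 x 160 x 40 mm thick, lying flat on its side, to be used in that lying attitude. +x: blowing direction; +y: from handle to motor head (parallel to the mat); +z: up. Origin on the underside, mid grip. Motor head x -38..45, y 33..67, z 0..40 mm; black battery foot x -29..37, y -93..-57, z 0..40; nozzle tube radius 6, x 45..130, y 50, z 20.
- gun_trigger (a joint): Trigger travel (m) towards the handle, along the gun's -x: 0 released, 0.020 end stop. Spring: 4 N at 0, about 5.5 N at 12 mm. The pressure point lies at 8 to 13 mm, different each time and unseen: there the force jumps from 5-6.5 N to 13-14.5 N; beyond it rises slowly to about 16 N. Held a few mm in, short of the pressure point, it carries the gun.
- gun_pilot (a joint): Pilot valve for the gentle air (m): 0 when shut; the trigger begins to push it (about 0.5 N more) 3 mm before the pressure point, so it reads 0.003 to 0.004 when the trigger rests on the pressure point, and more beyond it.
- gun_valve (a joint): Main valve for the full blast (m): 0 until the trigger is forced past its pressure point, then it follows the trigger. More than 0.003 is full blast; its end is at 0.007 to 0.008.
- gun_grip (a point): Middle of the grip: gun x 0, y 0, z 20 mm. Handle: x -28..-2, y -57..33, z 3..37. In front of it the trigger: black bar y -25..25, z 5..35, 8 mm thick, its flat front face at x 28 when released, so handle back and trigger front are then 56 mm apart. Pinch these two faces, fingers closing along x, at y about 0; the centre of mass lies within about 10 mm of y 0.
- gun_nozzle (a point): Centre of the nozzle's tip: gun x 130, y 50, z 20 mm.
- gun_mid (a point): Middle of the gun's outline, on its underside: gun x 48, y -13, z 0 mm.
- mat: Grey rubber mat fixed to the bench, 280 (x) x 250 (y) x 3 mm; origin at the centre of its underside, on the bench top.
- psu: The power supply to blow out: steel box 100 deep x 125 wide x 64 mm high fixed on a plywood block 105 x 130 x 40 mm; on its front a black round fan in a square frame 60 x 60 x 15 mm with a steel ring guard, 20 mm proud in all. Origin at the centre of the block's underside; the front looks along its -x, so +x is the direction in which the nozzle must blow. Its front face is at x = -50 mm.
- fan_center (a point): Centre of the fan guard's outer surface, 72 mm above the bench.
- fan_aim (a point): The point 30 mm straight in front of the guard's centre, at the same height: where the nozzle's tip belongs.
- psu_slotted: The other power supply, the same size on the same block, but with five long slots and no fan on its front; it is left alone. Which of the two stands nearer the robot changes. Origin and front as for psu.
- screwdriver: Bystander: screwdriver, 180 mm, lying on the bench; origin below its middle.
- tub: Bystander: round white plastic tub, 90 mm across, 85 mm high; origin at the centre of its underside.
- harddisk: Bystander: 3.5 inch hard disk, 102 x 147 x 24 mm, lying flat; origin at the centre of its underside.

How it is judged:
By the outcome, as a careful person would: the job done as asked, in the order asked, and still so for the second after the job is handed in, with the robot touching nothing.
It also fails if it takes over 72 s, if anything falls off the work surface, if the arm or the gripper's body presses on something with over 40 N, if the wrist force passes 120 N, or if a joint passes its speed limit or range.

ROBOT

A 6-joint arm with a two-finger parallel gripper is mounted at the origin on the work surface. World frame = base frame: x ahead of the robot, y to its left, z up, the work surface at z = 0. Lengths are in mm, angles in rad, forces in N, time in s.
With the tool pointing down it reaches from about 275 to 1000 mm from the base axis. Payload 8.4 kg.
Tool frame: the origin (TCP) lies at the centre of the arm's flange, where the gripper is bolted on; the fingertips stand r.tip_extent ahead of it and the grasp point (between the pads) lies 155 mm ahead of it (r.tip_extent is the distance from the TCP to the fingertips, in mm); z points along the fingers, y is the direction in which the jaws open and shut (so a half turn about z gives the same grasp; the last joint's range is limited). The gripper opens to 85 mm and grips with 20 to 120 N. Pads are 22 mm wide; open, the fingers measure 114 mm over their backs; the gripper's body (76 mm by 85 mm) begins 54 mm behind the grasp point. The pads swing forward as they close: fully open they stand 13 mm farther back than shut.
Start: joints at [1.282, 0.353, 1.633, -0, 1.155, -0.002], TCP at [176.802, 599.475, 404.681] pointing down, gripper open.
Joint ranges: [-2.63, 2.63], [-0.92, 2.1], [0.06, 2.66], [-1.3, 4.44], [0, 2.69], [-3.02, 3.02]. Speed limits (rad/s): [2.22, 2.22, 2.79, 3.14, 3.14, 3.14].

INTERFACE

Orientations are given as [roll, pitch, yaw] about the fixed x, y, z axes, in that order (R = Rz(yaw) Ry(pitch) Rx(roll)).
In Python, from rig import sense, grab_frame, job, r gives the robot as it stands. The module is installed in compiled form; this text tells all that it offers.
- The arm moves only by the shell command python3 -m creep 'ROWS' [FORCE]. ROWS is JSON, a list of rows, each a list of 7 numbers: the turn, a rotation vector about the tool's x, y, z in rad, then the shift along the tool's x, y, z in mm, then the closure, from 0 (fully open) to 1 (shut). In form: [[wx, wy, wz, dx, dy, dz, fingers], ...]. A call has 1 to 10 rows; each row shifts and turns the pose as measured when the row begins, along the tool's axes as they then stand; what a row does not reach is not made up. A row lasts 1/12 s, in which the tool goes at most 41.7 mm and 7.16 degrees, less where a joint would pass 70% of its speed; a pose out of reach is approached as far as the arm can. A call with a gripper value outside its range is refused whole. The fingers move at their own pace and stop on an object; FORCE is the grip in N (left out, the last holds). Time passes only in rows, so rows that do not move let the fingers close. It gives the time, the measured TCP pose, the force and the opening at its end, in the units of the state.
- sense(): the state, without advancing time (a new reading comes with each control period).
- grab_frame(name): name is "scene" or "top" or "wrist"; returns a dict with "color" (420x560x3 uint8, red, green, blue), "mtx" (3x3 intrinsics, pixels), "distortion" ([k1, k2, p1, p2, k3] as OpenCV has them; the pictures are not rectified), "T" (4x4, takes a point from camera to world coordinates). Camera axes: x right, y down, z forward; pixel columns grow to the right and rows downward; lengths in mm; the calibration is good to about 2 mm. A picture is of the moment at which its call begins. There is no depth.
- job.sign_off(): hands the job in, once; it reports no verdict.
The state is a dict: "clock": time; "qpos": joint angles; "qvel": joint speeds; "joint_efforts": joint torques, N m; "eef_pos": TCP position; "tcp_rot": TCP orientation; "contact_force": force on the tool from outside, world axes, zero at the start; "wrist_torque": the same for the moment, N m; "opening": opening from 0.0 (shut) to 1.0 (fully open).
Only numpy, scipy, OpenCV 4.12 (cv2) and the standard library are available. Lean on these libraries where they do the work, as an engineer would, in place of code of your own. Each camera call takes 0.05 s, during which the arm holds its last target.

## Working session

There is one attempt and no reset: what is moved stays moved. The work goes in short steps, Python scripts to look and compute and a shell command to move; the robot and the scene stay as the last step left them, time stands still between calls to the robot, and variables do not carry over. Pictures are saved under pics/ and viewed, and the job is handed in when it is done.

```bash
mkdir -p pics; python3 - <<'E'
from rig import sense, grab_frame, job, r
import cv2, numpy as np
print(sense()); print([a for a in dir(r) if a[0]!='_'], r.tip_extent)
for n in("scene","top","wrist"):
    f=grab_frame(n); cv2.imwrite(f"pics/{n}0.png",f["color"][:,:,::-1]); print(n,f["mtx"].tolist(),f["distortion"],np.round(f["T"],3).tolist())
E
```

```text
{'clock': 0.0, 'qpos': array([ 1.28158500e+00,  3.53652236e-01,  1.63415729e+00,  6.34739145e-06,
        1.15525013e+00, -2.43280173e-03]), 'qvel': array([-2.14884494e-03, -1.04723710e-03, -1.91811164e-03,  2.19276323e-03,
       -3.18784614e-05,  1.49926706e-03]), 'joint_efforts': array([-1.34889856e-04, -6.05239034e+01, -3.42072237e+01,  4.60582476e-05,
        9.08572722e-03,  6.73068530e-05]), 'eef_pos': array([176.73641798, 599.22698548, 403.94906065]), 'tcp_rot': array([-3.14012567e+00, -9.37233888e-06,  2.85481155e+00]), 'contact_force': array([-0.17465387, -0.11681667, -0.06609787]), 'wrist_torque': array([-0.01426812,  0.03456389,  0.01097229]), 'opening': 0.9993334849283371}
['MotionError', 'tip_extent'] 173.4
scene [[404.67060130817725, 0.0, 283.40521073807236], [0.0, 404.67060130817725, 210.17786932850942], [0.0, 0.0, 1.0]] [-0.09826785  0.          0.          0.          0.        ] [[0.548, 0.702, -0.456, 1019.509], [0.837, -0.461, 0.296, -266.095], [-0.002, -0.543, -0.84, 889.268], [0.0, 0.0, 0.0, 1.0]]
top [[418.40726763252223, 0.0, 280.6403803608388], [0.0, 418.40726763252223, 208.00280048695282], [0.0, 0.0, 1.0]] [-0.1023105  0.         0.         0.         0.       ] [[0.007, -0.995, 0.097, 463.173], [-1.0, -0.008, -0.005, 32.977], [0.005, -0.097, -0.995, 1129.162], [0.0, 0.0, 0.0, 1.0]]
wrist [[314.6911490709878, 0.0, 277.6320496804751], [0.0, 314.6911490709878, 211.4142631862084], [0.0, 0.0, 1.0]] [-0.04086282  0.          0.          0.          0.        ] [[0.282, 0.908, 0.311, 97.093], [0.959, -0.266, -0.093, 622.455], [-0.001, 0.324, -0.946, 374.292], [0.0, 0.0, 0.0, 1.0]]
```

View pics/scene0.png

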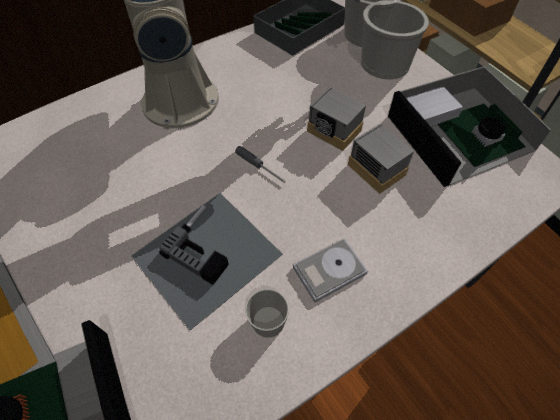

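View pics/top0.png

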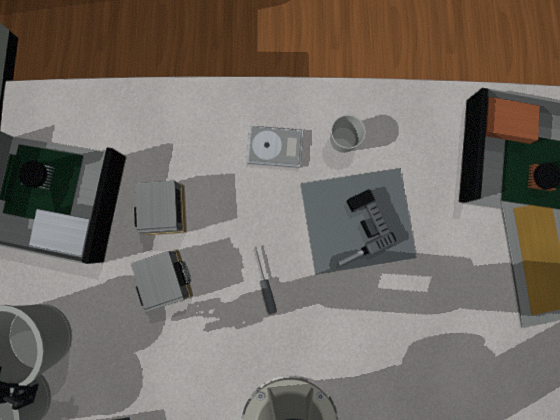

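View pics/wrist0.png

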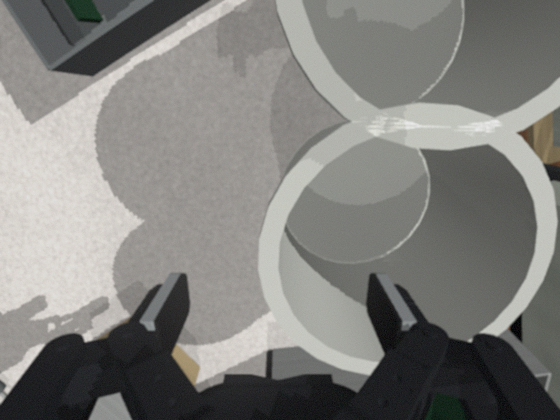

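```bash
cat > h.py <<'E'
from rig import sense, grab_frame, job, r
import cv2, numpy as np
from scipy.spatial.transform import Rotation as R
def ray(f,uv):
    p=cv2.undistortPoints(np.array(uv,float).reshape(-1,1,2),f["mtx"],np.array(f["distortion"])).reshape(-1,2)
    d=np.c_[p,np.ones(len(p))]@f["T"][:3,:3].T
    return f["T"][:3,3],d
def onz(f,uv,z):
    o,d=ray(f,uv); return o+d*((z-o[2])/d[:,2])[:,None]
def tri(f1,u1,f2,u2):
    o1,d1=ray(f1,u1);o2,d2=ray(f2,u2);out=[]
    for a,b in zip(d1,d2):
        s=np.linalg.lstsq(np.c_[a,-b],o2-o1,rcond=None)[0]
        p,q=o1+a*s[0],o2+b*s[1]; out.append(np.r_[(p+q)/2,np.linalg.norm(p-q)])
    return np.array(out)
def proj(f,P):
    W=np.linalg.inv(f["T"]); return cv2.projectPoints(np.array(P,float).reshape(-1,1,3),cv2.Rodrigues(W[:3,:3])[0],W[:3,3],f["mtx"],np.array(f["distortion"]))[0].reshape(-1,2)
def crop(im,x0,y0,w,h,s,fn):
    c=cv2.resize(im[y0:y0+h,x0:x0+w],None,fx=s,fy=s,interpolation=cv2.INTER_CUBIC)[:,:,::-1].copy()
    for i in range(0,w,10): cv2.putText(c,str(x0+i) if i%20==0 else "|",(i*s,8),0,.3,(0,0,255))
    for i in range(0,h,10): cv2.putText(c,str(y0+i)+"-",(0,i*s+4),0,.3,(0,0,255))
    cv2.imwrite(fn,c)
E
python3 - <<'E'
from h import *
im=cv2.imread("pics/top0.png")[:,:,::-1]
crop(im,295,165,125,110,5,"pics/topgun.png"); crop(im,120,170,75,145,4,"pics/toppsu.png")
im=cv2.imread("pics/scene0.png")[:,:,::-1]
crop(im,300,80,120,115,5,"pics/scpsu.png")
crop(im,130,190,155,140,4,"pics/scgun.png")
E
```

```text
(no output)
```

View pics/topgun.png

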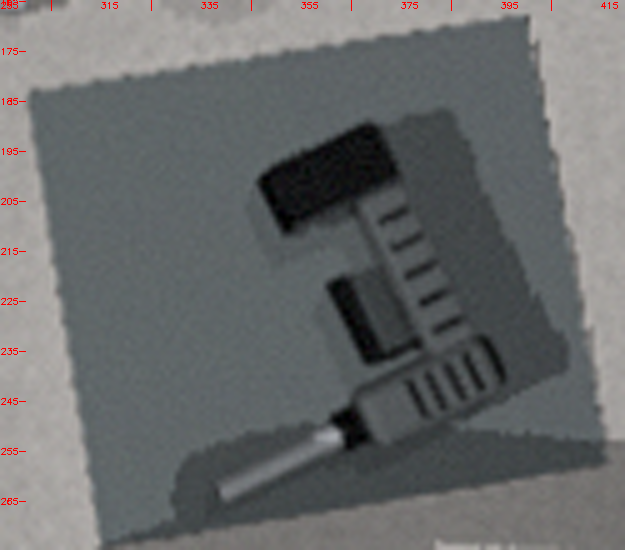

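View pics/toppsu.png

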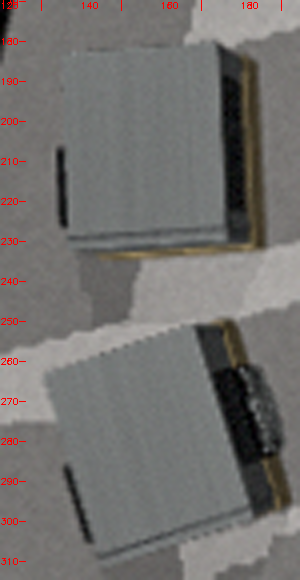

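View pics/scpsu.png

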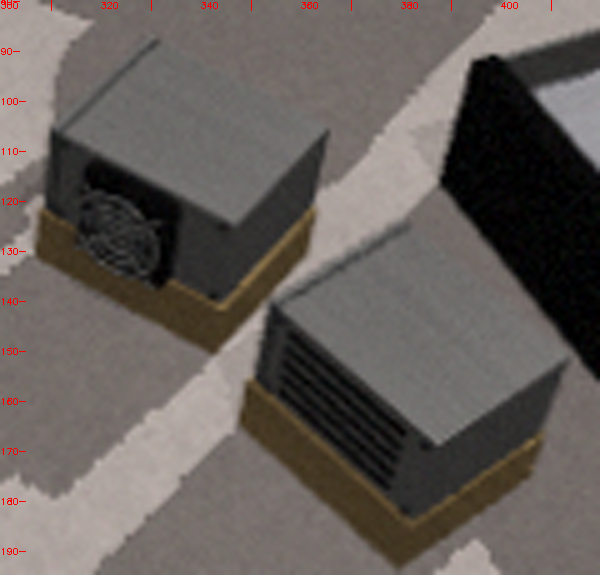

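View pics/scgun.png

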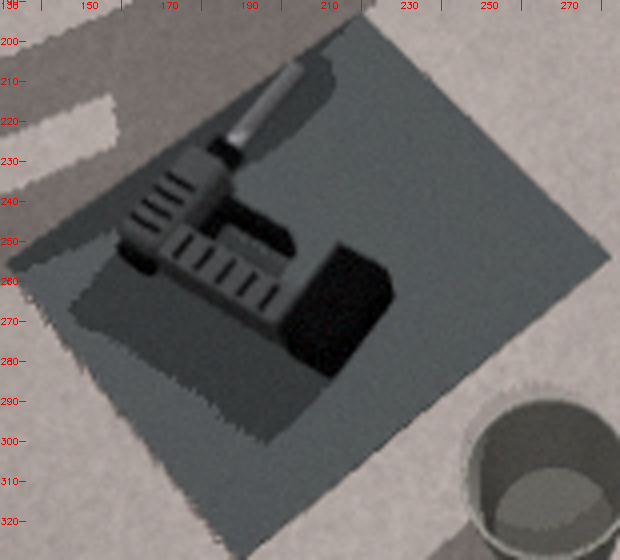

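```bash
cat > m1.py <<'E'
from h import *
t=grab_frame("top"); s=grab_frame("scene")
T=lambda pts,x0,y0,k: [(x0+(x+.5)/k-.5,y0+(y+.5)/k-.5) for x,y in pts]
# psu top corners in top (FL near fan upper, FR near, back ...)
tc=T([(195,325),(252,508),(100,558),(45,372)],120,170,4)
# same in scene: front-top right(=higher world x), front-top left, back left, back right
sc=T([(236,226),(55,132),(155,40),(327,132)],300,80,5)
print("top z104",onz(t,tc,104).round(1).tolist()); print("scene z104",onz(s,sc,104).round(1).tolist()); print(tri(t,tc,s,sc).round(1))
fc=T([(118,227)],300,80,5); print("fan scene",onz(s,fc,72).round(1))
gc=T([(265,425)],120,170,4); print("guard top-edge top view z~100",onz(t,gc,95).round(1))
# gun
g=T([(222,493)],295,165,5);gs=T([(298,70)],130,190,4); print("tip",tri(t,g,s,gs).round(1),onz(t,g,23),onz(s,gs,23))
f=T([(260,181),(370,125),(397,175),(285,232)],295,165,5); print("foot z43",onz(t,f,43).round(1).tolist())
tr=T([(332,282),(352,276),(388,352),(368,361)],295,165,5); print("trig z38",onz(t,tr,38).round(1).tolist())
m=T([(30,92),(528,18),(606,462),(103,545)],295,165,5); print("mat",onz(t,m,3).round(1).tolist())
E
python3 m1.py
```

```text
top z104 [[455.4, 302.9, 104.0], [344.7, 265.1, 104.0], [312.6, 358.5, 104.0], [425.3, 396.1, 104.0]]
scene z104 [[457.9, 303.5, 104.0], [345.0, 264.0, 104.0], [313.3, 358.1, 104.0], [427.8, 392.6, 104.0]]
[[455.9 304.4 101.6   1.8]
 [344.4 264.9 103.2   0.8]
 [312.4 358.9 103.    0. ]
 [424.7 397.   99.6   1.4]]
fan scene [[399.6 270.5  72. ]]
guard top-edge top view z~100 [[394.5 260.1  95. ]]
tip [[ 426.6 -126.7   19.2    2.1]] [[ 426.24905491 -127.05341265   23.        ]] [[ 429.71564119 -126.38845266   23.        ]]
foot z43 [[589.5, -145.0, 43.0], [619.7, -203.6, 43.0], [593.3, -217.6, 43.0], [562.8, -157.9, 43.0]]
trig z38 [[537.0, -183.4, 38.0], [540.3, -194.1, 38.0], [500.4, -212.7, 38.0], [495.7, -202.0, 38.0]]
mat [[641.9, -26.2, 3.0], [686.0, -301.6, 3.0], [442.4, -339.8, 3.0], [397.6, -66.0, 3.0]]
```

```bash
R='[0,0,0,-23.7,-28.5,0,0]'; python3 -m creep '[[0,0,0,-23.7,-28.5,0,0],[0,0,0,-23.7,-28.5,0,0],[0,0,0,-23.7,-28.5,0,0],[0,0,0,-23.7,-28.5,0,0],[0,0,0,-23.7,-28.5,0,0],[0,0,0,-23.7,-28.5,0,0],[0,0,0,-23.7,-28.5,0,0],[0,0,0,-23.7,-28.5,0,0],[0,0,0,-23.7,-28.5,0,0],[0,0,0,-23.7,-28.5,0,0]]' 20
python3 - <<'E'
from h import *
t=grab_frame("top"); s=grab_frame("scene")
T=lambda pts,x0,y0,k: [(x0+(x+.5)/k-.5,y0+(y+.5)/k-.5) for x,y in pts]
n=np.array([-.317,.948,0]);c=np.array([406.8,265,72]);l=np.array([.948,.317,0])
o,d=ray(s,T([(118,231),(118,227)],300,80,5))
for a in d:
    p=o+a*((c-o)@n/(a@n)); print(p.round(1),((p-c)@l).round(1))
E
```

```text
clock: 1.08
eef_pos: [325.3, 250.8, 402.3]
tcp_rot: [3.138, 0.0, 2.865]
contact_force: [0.8, 0.2, -0.1]
opening: 1.001
[406.5 264.9  77.8] -0.4
[406.2 264.8  80.7] -0.6
```

```bash
python3 -m creep '[[0,0,0,-23.1,-28.3,0,0],[0,0,0,-23.1,-28.3,0,0],[0,0,0,-23.1,-28.3,0,0],[0,0,0,-23.1,-28.3,0,0],[0,0,0,-23.1,-28.3,0,0],[0,0,0,-23.1,-28.3,0,0],[0,0,0,-23.1,-28.3,0,0],[0,0,0,-23.1,-28.3,0,0],[0,0,0,-23.1,-28.3,0,0],[0,0,0,-23.1,-28.3,0,0]]'
python3 -m creep '[[0,0,0,-23.1,-28.3,0,0],[0,0,0,-23.1,-28.3,0,0],[0,0,0,-23.1,-28.3,0,0],[0,0,0.12,-23.1,-28.3,0,0],[0,0,0.12,0,0,0,0],[0,0,0.12,0,0,0,0],[0,0,0.12,0,0,0,0],[0,0,0.12,0,0,0,0],[0,0,0.12,0,0,0,0],[0,0,0.12,0,0,0,0]]'
python3 -m creep '[[0,0,0.12,0,0,0,0],[0,0,0.12,0,0,0,0],[0,0,0.12,0,0,0,0],[0,0,0.12,0,0,0,0],[0,0,0.12,0,0,0,0],[0,0,0.12,0,0,0,0],[0,0,0.12,0,0,0,0],[0,0,0.12,0,0,0,0],[0,0,0.12,0,0,0,0],[0,0,0.12,0,0,0,0]]'
```

```text
clock: 2.02
eef_pos: [474.2, -94.6, 403.3]
tcp_rot: [3.132, 0.005, 2.869]
contact_force: [1.0, 1.8, -0.3]
opening: 1.001
clock: 2.85
eef_pos: [541.0, -240.4, 400.5]
tcp_rot: [3.129, -0.002, 2.0]
contact_force: [-0.7, 0.0, 0.1]
opening: 1.002
clock: 3.68
eef_pos: [545.5, -234.5, 398.6]
tcp_rot: [-3.141, -0.014, 0.75]
contact_force: [1.0, -0.1, 0.4]
opening: 1.001
```

```bash
python3 -m creep '[[0,0,0.12,0,0,0,0],[0,0,0.1,0,0,10,0],[0,0,0,-4,-11,10,0],[0,0,0,-4,-11,10,0],[0,0,0,0,0,0,0],[0,0,0,0,0,0,0]]'
python3 - <<'E'
from h import *
f=grab_frame("wrist"); cv2.imwrite("pics/w1.png",f["color"][:,:,::-1]); np.savez("pics/w1.npz",**f); s=sense(); print(s["eef_pos"],s["tcp_rot"])
E
```

```text
clock: 4.18
eef_pos: [530.6, -215.6, 367.6]
tcp_rot: [-3.138, -0.015, 0.512]
contact_force: [0.7, 0.1, -0.7]
opening: 1.004
[ 530.56852109 -215.56164058  367.48172022] [-3.13759376 -0.01517787  0.51236489]
```

View pics/w1.png

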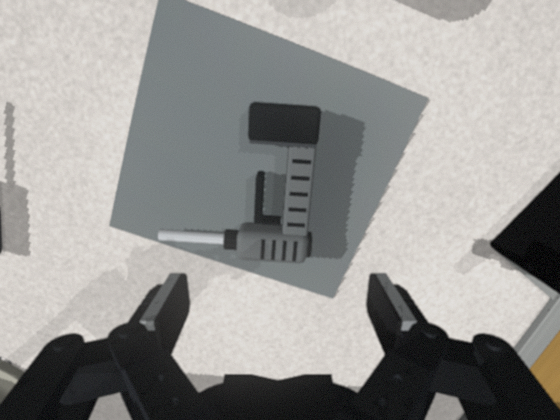

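```bash
python3 - <<'E'
from h import *
im=cv2.imread("pics/w1.png")[:,:,::-1]
crop(im,150,90,195,190,4,"pics/w1c.png")
E
```

```text
(no output)
```

View pics/w1c.png

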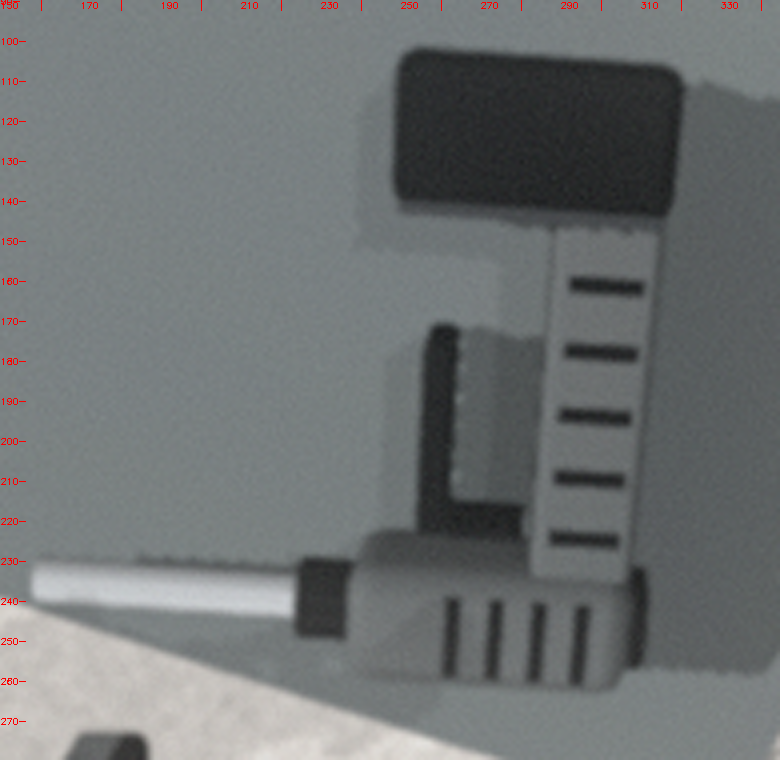

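```bash
python3 - <<'E'
from h import *
f=dict(np.load("pics/w1.npz"))
T=lambda pts,x0,y0,k: [(x0+(x+.5)/k-.5,y0+(y+.5)/k-.5) for x,y in pts]
g=lambda p,z: onz(f,T(p,150,90,4),z)[:,:2]
foot=g([(397,49),(684,66),(670,216),(394,203)],43); tip=g([(33,582)],23)
hr=g([(657,232),(627,570)],40); tf=g([(426,330),(418,525)],38)
head=g([(360,535)],43); nz=g([(100,565),(290,572),(290,615),(100,602)],23)
src=np.array([(37,-93),(-29,-93),(-29,-57),(37,-57),(130,50)],float); dst=np.r_[foot,tip]
cs,cd=src-src.mean(0),dst-dst.mean(0)
th=np.arctan2((cs[:,0]*cd[:,1]-cs[:,1]*cd[:,0]).sum(),(cs*cd).sum())
M=np.array([[np.cos(th),-np.sin(th)],[np.sin(th),np.cos(th)]]); o=dst.mean(0)-M@src.mean(0)
print(np.degrees(th),o); 
for n,p in dict(foot=foot,tip=tip,hr=hr,tf=tf,nz=nz).items(): print(n,((p-o)@M).round(1).tolist())
E
```

```text
115.72936855490194 [ 529.63899363 -220.41542375]
foot [[35.9, -91.9], [-28.5, -92.4], [-28.7, -59.2], [35.3, -58.0]]
tip [[132.0, 51.4]]
hr [[-26.4, -55.0], [-27.2, 30.4]]
tf [[26.9, -27.8], [26.7, 22.5]]
nz [[113.3, 45.1], [61.7, 43.7], [61.6, 56.4], [113.8, 56.1]]
```

```bash
python3 -m creep '[[-0.004,-0.015,0.05,-3,3.6,20,0],[0,0,0,0,0,30,0],[0,0,0,0,0,30,0],[0,0,0,0,0,30,0],[0,0,0,0,0,0,0],[0,0,0,0,0,0,0]]'
python3 - <<'E'
from h import *
f=grab_frame("wrist"); cv2.imwrite("pics/w2.png",f["color"][:,:,::-1]); np.savez("pics/w2.npz",**f); s=sense(); print(s["eef_pos"],s["tcp_rot"])
E
```

```text
clock: 4.73
eef_pos: [536.8, -222.5, 260.1]
tcp_rot: [3.132, -0.008, 0.462]
contact_force: [-0.1, -1.1, -0.2]
opening: 1.003
[ 536.55059331 -222.40856221  260.21212427] [ 3.1318476  -0.00798462  0.46188635]
```

View pics/w2.png

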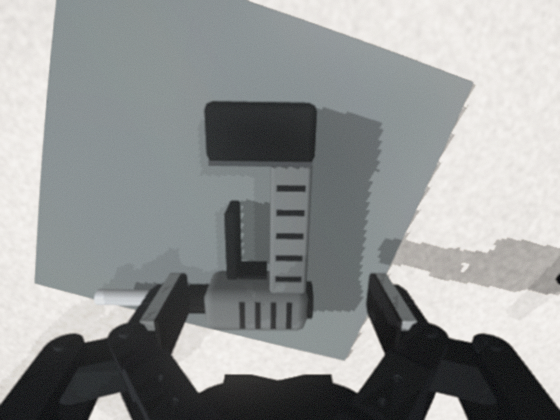

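```bash
python3 -m creep '[[0.01,-0.008,0.006,-5.4,-5.3,0,0],[0,0,0,0,0,12,0],[0,0,0,0,0,12,0],[0,0,0,0,0,12,0],[0,0,0,0,0,0,0],[0,0,0,0,0,0,0]]'
```

```text
clock: 5.28
eef_pos: [531.3, -221.0, 227.4]
tcp_rot: [3.135, -0.006, 0.455]
contact_force: [-0.1, 0.2, 0.3]
opening: 1.001
```

```bash
python3 - <<'E'
from h import *
f=dict(np.load("pics/w2.npz"))
g=lambda p,z: onz(f,p,z)[:,:2]
foot=g([(206,102.5),(316.5,102.5),(315,160.5),(207.5,159.5)],43); tip=g([(96,297)],23)
src=np.array([(37,-93),(-29,-93),(-29,-57),(37,-57),(130,50)],float); dst=np.r_[foot,tip]
cs,cd=src-src.mean(0),dst-dst.mean(0)
th=np.arctan2((cs[:,0]*cd[:,1]-cs[:,1]*cd[:,0]).sum(),(cs*cd).sum())
M=np.array([[np.cos(th),-np.sin(th)],[np.sin(th),np.cos(th)]]); o=dst.mean(0)-M@src.mean(0)
print(np.degrees(th),o,((dst-o)@M).round(1).tolist())
E
```

```text
115.47418101234972 [ 529.96638306 -220.77897368] [[34.8, -91.3], [-27.9, -92.4], [-28.8, -59.3], [35.5, -58.9], [132.4, 52.0]]
```

```bash
python3 -m creep '[[0.006,-0.006,0.006,-1.2,-1,10,0],[0,0,0,0,0,10,0],[0,0,0,0,0,10,0],[0,0,0,0,0,10,0],[0,0,0,0,0,6,0],[0,0,0,0,0,0,0],[0,0,0,0,0,0,0]]'
```

```text
clock: 5.87
eef_pos: [529.5, -220.5, 175.4]
tcp_rot: [-3.14, 0.002, 0.449]
contact_force: [-0.2, -0.7, 0.4]
opening: 0.998
```

```bash
python3 -m creep '[[0,0,0,0,0,-2,0.2],[0,0,0,0,0,0,0.28],[0,0,0,0,0,0,0.28],[0,0,0,0,0,0,0.28],[0,0,0,0,0,0,0.28],[0,0,0,0,0,0,0.28]]' 20
python3 - <<'E'
from h import *
f=grab_frame("wrist"); cv2.imwrite("pics/w3.png",f["color"][:,:,::-1]); np.savez("pics/w3.npz",**f); s=sense(); print(s["opening"],s["contact_force"],s["wrist_torque"])
E
```

```text
clock: 6.37
eef_pos: [530.2, -220.8, 179.1]
tcp_rot: [3.141, 0.0, 0.449]
contact_force: [0.3, 0.5, -0.3]
opening: 0.723
0.7199143584037653 [0.79405796 0.61587773 0.04670046] [-0.02071235  0.00428837  0.00462021]
```

View pics/w3.png

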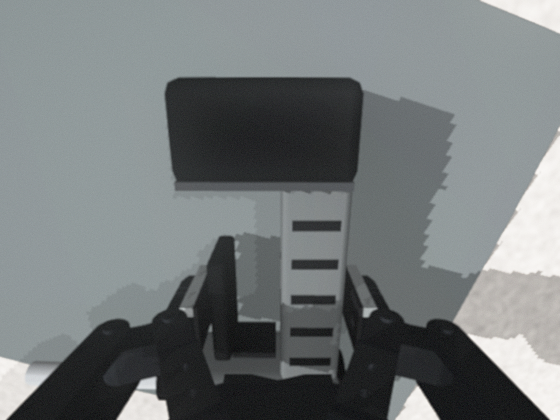

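```bash
python3 -m creep '[[0,0,0,0,0,-0.5,0.31],[0,0,0,0,0,1,0.33],[0,0,0,0,0,0,0.33],[0,0,0,0,0,0,0.33]]' 20
python3 -m creep '[[0,0,0,0,0,0,0.35],[0,0,0,0,0,0,0.35],[0,0,0,0,0,0,0.35]]'
python3 -c "
from h import *; print(sense()['opening'])"
python3 -m creep '[[0,0,0,0,0,0,0.37],[0,0,0,0,0,0,0.37],[0,0,0,0,0,0,0.37]]'
python3 -c "
from h import *; print(sense()['opening'])"
```

```text
clock: 6.75
eef_pos: [530.2, -220.7, 178.8]
tcp_rot: [3.141, 0.0, 0.449]
contact_force: [1.8, -0.2, -0.0]
opening: 0.673
clock: 7.0
eef_pos: [530.1, -220.7, 178.8]
tcp_rot: [-3.141, 0.0, 0.448]
contact_force: [-0.7, 1.2, -0.4]
opening: 0.653
0.6525677671691928
clock: 7.25
eef_pos: [530.4, -221.1, 179.2]
tcp_rot: [3.141, -0.0, 0.449]
contact_force: [0.3, 0.3, 0.2]
opening: 0.63
0.6301792272517438
```

```bash
python3 -m creep '[[0,0,0,0,0,0,0.4],[0,0,0,0,0,0,0.4],[0,0,0,0,0,0,0.4],[0,0,0,0,0,0,0.4]]'
python3 -m creep '[[0,0,0,0,0,-5,0.4],[0,0,0,0,0,-8,0.4],[0,0,0,0,0,-10,0.4],[0,0,0,0,0,-10,0.4],[0,0,0,0,0,-8,0.4],[0,0,0,0,0,-4,0.4],[0,0,0,0,0,0,0.4],[0,0,0,0,0,0,0.4]]'
python3 - <<'E'
from h import *
f=grab_frame("wrist"); cv2.imwrite("pics/w4.png",f["color"][:,:,::-1]); np.savez("pics/w4.npz",**f); s=sense(); print(s["opening"],s["contact_force"],s["wrist_torque"])
f=grab_frame("scene");crop(f["color"],110,140,200,150,4,"pics/s4.png")
E
```

```text
clock: 7.58
eef_pos: [530.8, -221.6, 179.6]
tcp_rot: [3.139, -0.001, 0.449]
contact_force: [-0.6, -1.3, 1.7]
opening: 0.604
clock: 8.25
eef_pos: [529.8, -220.6, 229.0]
tcp_rot: [-3.142, 0.0, 0.449]
contact_force: [-1.0, -0.1, -2.9]
opening: 0.598
0.59928968626605 [ 0.14093593  0.65812886 -3.47994165] [-0.04935605 -0.03325394  0.0068158 ]
```

View pics/w4.png

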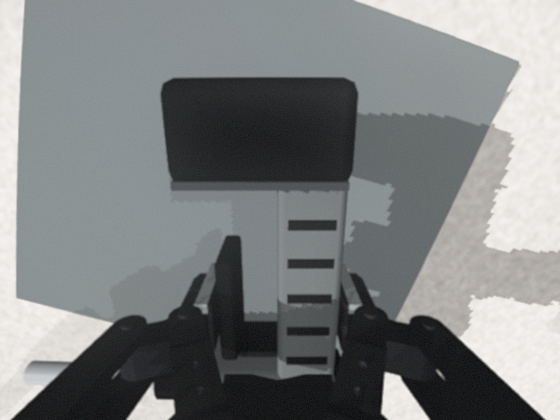

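View pics/s4.png

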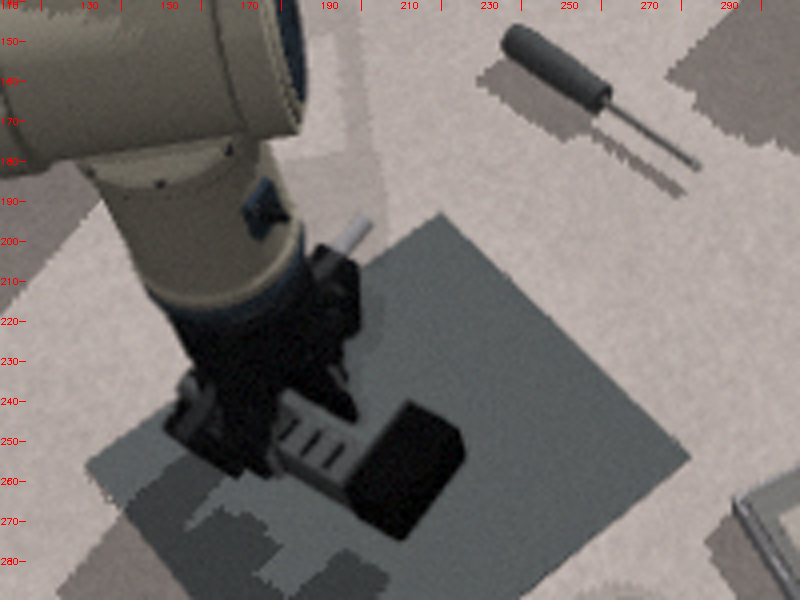

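```bash
python3 - <<'E'
from h import *
f=dict(np.load("pics/w4.npz")); s=sense(); z0=s["eef_pos"][2]-176.3
print(s["eef_pos"],s["tcp_rot"])
g=lambda p,z: onz(f,p,z)[:,:2]
foot=g([(162,78),(357,78),(350,180.5),(169.5,180.5)],z0+40); tip=g([(25,373)],z0+20)
src=np.array([(37,-93),(-29,-93),(-29,-57),(37,-57),(130,50)],float); dst=np.r_[foot,tip]
cs,cd=src-src.mean(0),dst-dst.mean(0)
th=np.arctan2((cs[:,0]*cd[:,1]-cs[:,1]*cd[:,0]).sum(),(cs*cd).sum())
M=np.array([[np.cos(th),-np.sin(th)],[np.sin(th),np.cos(th)]]); o=dst.mean(0)-M@src.mean(0)
print(np.degrees(th),o,((dst-o)@M).round(1).tolist(), "tcp in gun",(s["eef_pos"][:2]-o)@M)
t=grab_frame("top"); crop(t["color"],290,160,130,120,5,"pics/t5.png")
E
```

```text
[ 529.6963687  -220.57332035  228.48422982] [-3.14106444e+00  8.84375911e-04  4.48778284e-01]
115.2580434127831 [ 527.9060357  -218.24294615] [[33.9, -92.3], [-27.9, -92.7], [-28.3, -59.4], [34.7, -58.9], [133.6, 53.3]] tcp in gun [-2.87150677 -0.624808  ]
```

View pics/t5.png

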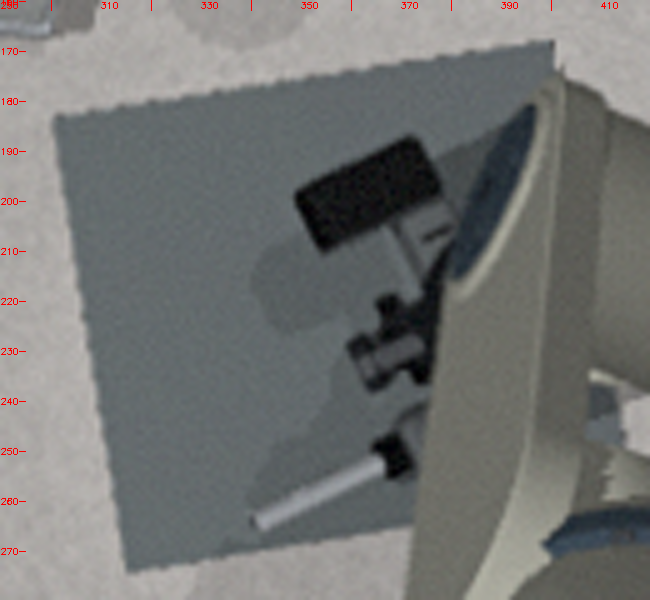

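```bash
python3 - <<'E'
from h import *
s=grab_frame("scene");t=grab_frame("top")
a=np.radians(108.7);n=np.array([np.cos(a),np.sin(a),0]);l=np.array([np.sin(a),-np.cos(a),0])
c=np.array([407.1,265.0,72]); th=np.linspace(0,2*np.pi,40)
for f,(x0,y0,w,h,k),fn in((s,(300,80,70,80,8),"a"),(t,(120,240,80,75,8),"b")):
    fn=f"pics/ov{fn}.png"; crop(f["color"],x0,y0,w,h,k,fn); im=cv2.imread(fn)
    for rad,off,col in((29,0,(0,255,0)),(0.5,0,(0,0,255))):
        P=[c+off*n+rad*(np.cos(q)*l+np.sin(q)*np.array([0,0,1])) for q in th]
        for u,v in proj(f,P): cv2.circle(im,(int((u+.5-x0)*k),int((v+.5-y0)*k)),1,col,-1)
    sq=[c+5*n+30*(i*l+j*np.array([0,0,1])) for i,j in((1,1),(1,-1),(-1,-1),(-1,1))]
    for u,v in proj(f,sq): cv2.circle(im,(int((u+.5-x0)*k),int((v+.5-y0)*k)),3,(255,0,255),-1)
    cv2.imwrite(fn,im)
E
```

```text
(no output)
```

View pics/ova.png

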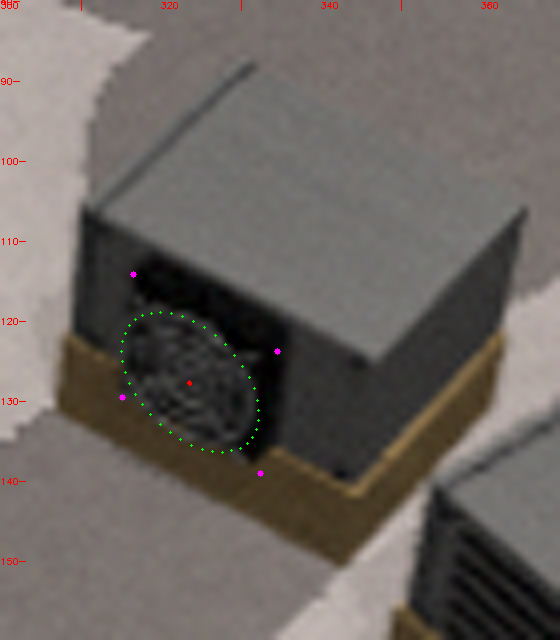

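View pics/ovb.png

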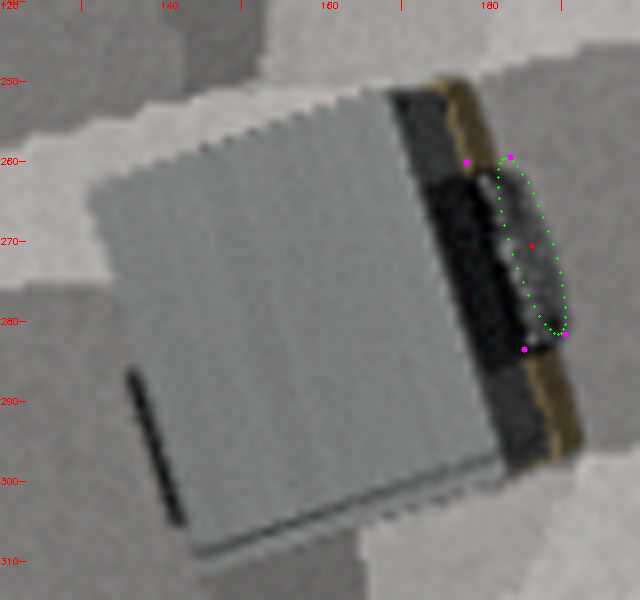

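```bash
python3 -m creep '[[0,0,0.02,0,0,-8,0.4],[0,0,0.03,0,0,-12,0.4],[0,0,0.03,0,0,-12,0.4],[0,0,0.03,0,0,-8,0.4],[0,0,0.01,0,0,0,0.4],[0,0,0,1.8,-6,0,0.4],[0,0,0,3.7,-12,0,0.4],[0,0,0,5.5,-18,0,0.4],[0,0,0,5.5,-18,0,0.4],[0,0,0,5.5,-18,0,0.4]]'
python3 -m creep '[[0,0,0,5.5,-18,0,0.4],[0,0,0,5.5,-18,0,0.4],[0,0,0,5.5,-18,0,0.4],[0,0,0,5.5,-18,0,0.4],[0,0,0,5.5,-18,0,0.4],[0,0,0,5.5,-18,0,0.4],[0,0,0,5.5,-18,0,0.4],[0,0,0,5.5,-18,0,0.4],[0,0,0,5.5,-18,0,0.4],[0,0,0,5.5,-18,0,0.4]]'
```

```text
clock: 9.33
eef_pos: [526.4, -142.6, 267.7]
tcp_rot: [-3.137, 0.006, 0.315]
contact_force: [-0.4, -0.3, -3.1]
opening: 0.6
clock: 10.17
eef_pos: [514.3, 64.5, 262.4]
tcp_rot: [-3.13, 0.018, 0.322]
contact_force: [1.1, -0.4, -3.0]
opening: 0.605
```

```bash
python3 -m creep '[[-0.01,0.015,-0.006,3,-9,0,0.4],[0,0,0,0,0,0,0.4],[0,0,0,0,0,0,0.4],[0,0,0,0,0,0,0.4]]'
python3 - <<'E'
from h import *
for n in("top","scene"):
    f=grab_frame(n); np.savez(f"pics/{n}6.npz",**f)
    b=(120,180,200,140,4) if n=="top" else (200,70,200,140,4)
    crop(f["color"],*b,f"pics/{n}6.png")
s=sense(); print(s["eef_pos"],s["tcp_rot"],s["opening"])
E
```

```text
clock: 10.5
eef_pos: [511.9, 79.1, 260.8]
tcp_rot: [-3.14, 0.004, 0.336]
contact_force: [-0.0, -1.0, -3.3]
opening: 0.602
[512.0658093   78.601883   260.93661205] [-3.14029634  0.00399117  0.33460249] 0.5992554108978917
```

View pics/top6.png

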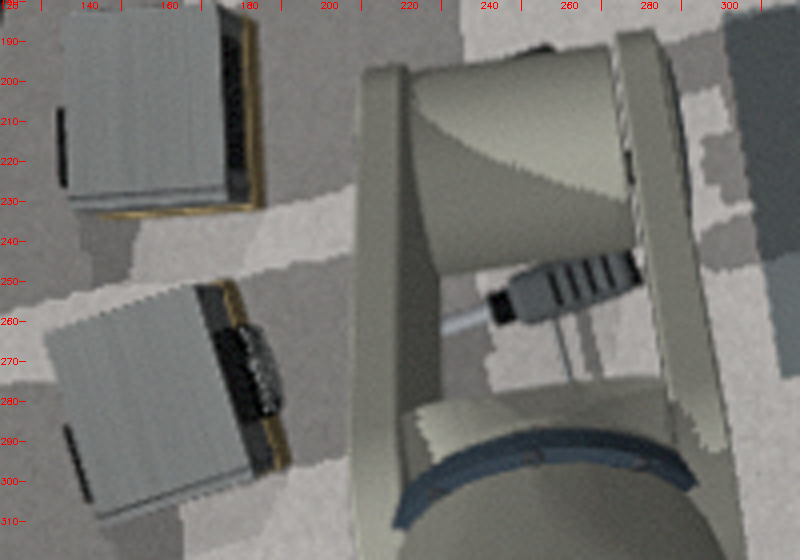

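View pics/scene6.png

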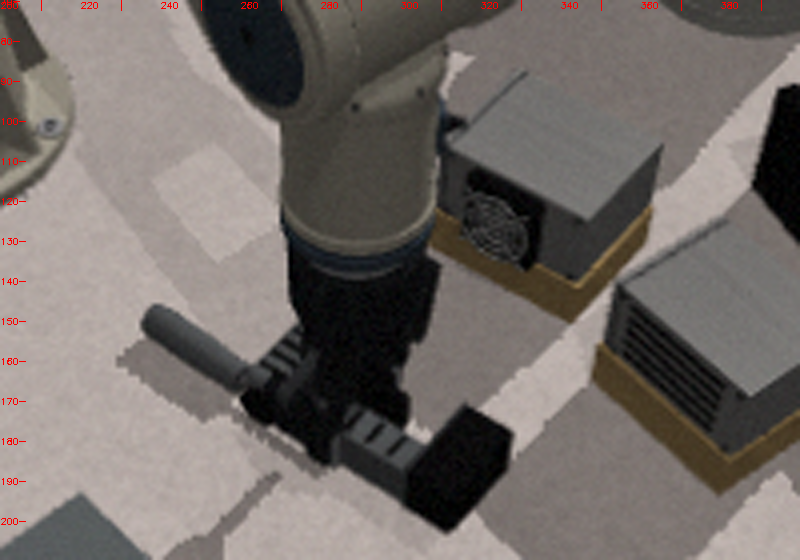

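```bash
python3 -m creep '[[0,0.004,0.004,0,0,8,0.4],[0,0,0,0,0,12,0.4],[0,0,0,2,-7,10,0.4],[0,0,0,3,-11,3,0.4],[0,0,0,3,-11,0,0.4],[0,0,0,2.5,-9,0,0.4],[0,0,0,1,-4,0,0.4],[0,0,0,0,0,0,0.4],[0,0,0,0,0,0,0.4]]'
```

```text
clock: 11.35
eef_pos: [509.9, 124.5, 225.4]
tcp_rot: [-3.141, -0.002, 0.325]
contact_force: [0.3, -0.6, -2.8]
opening: 0.603
```

```bash
python3 -m creep '[[0,0,-0.003,-1.8,-0.8,-2.9,0.4],[0,0,0,0,0,0,0.4],[0,0,0,0,0,0,0.4]]'
python3 - <<'E'
from h import *
for n in("top","scene"):
    f=grab_frame(n); np.savez(f"pics/{n}7.npz",**f)
    b=(120,230,130,100,6) if n=="top" else (240,80,110,90,7)
    crop(f["color"],*b,f"pics/{n}7.png")
s=sense(); print(s["eef_pos"],s["tcp_rot"],s["opening"])
E
```

```text
clock: 11.6
eef_pos: [507.8, 124.9, 229.4]
tcp_rot: [-3.141, -0.003, 0.33]
contact_force: [-0.1, 1.0, -2.7]
opening: 0.598
[507.91934156 124.78410324 229.30387515] [-3.14093891e+00 -2.67126016e-03  3.29369347e-01] 0.6042714146324049
```

View pics/top7.png

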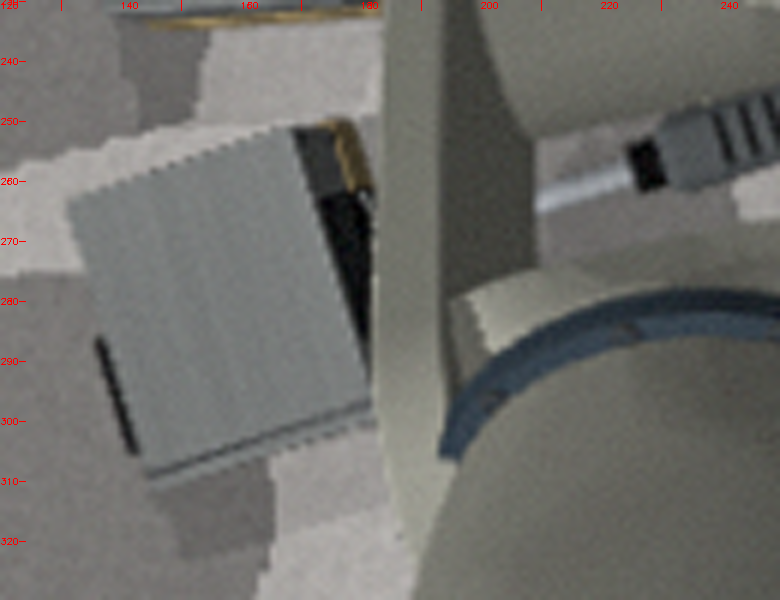

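View pics/scene7.png

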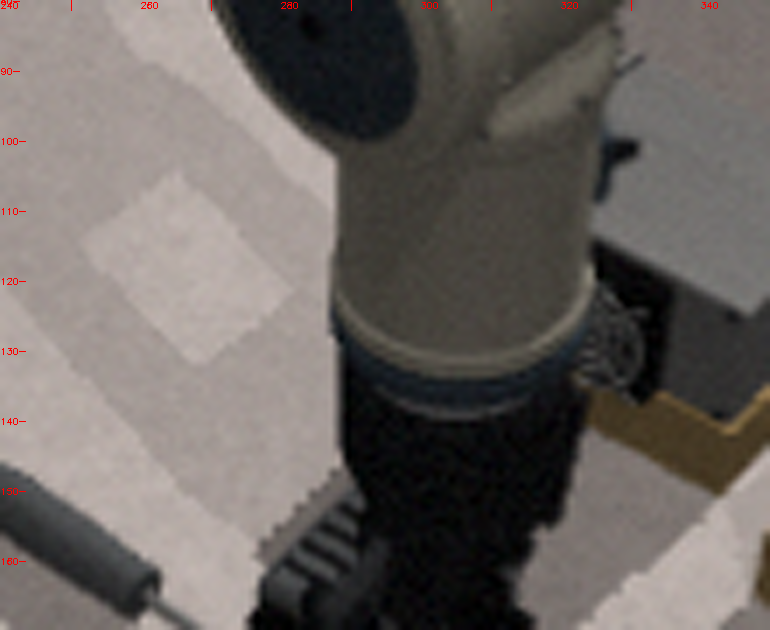

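```bash
python3 - <<'E'
from h import *
f=dict(np.load("pics/top7.npz")); T=lambda pts,x0,y0,k: [(x0+(x+.5)/k-.5,y0+(y+.5)/k-.5) for x,y in pts]
P=onz(f,T([(540,203),(625,177),(645,167)],120,230,6),73)
# same collar-front location in old top view z=23 for gun frame
t=grab_frame("top")
Q=onz(t,T([(332,437),(232,489)],295,165,5),23)
a=np.radians(108.7);n=np.array([np.cos(a),np.sin(a)]);l=np.array([np.sin(a),-np.cos(a)]);c=np.array([407.1,265.0])
print([( ((p[:2]-c)@n).round(1),((p[:2]-c)@l).round(1)) for p in P])
print(np.degrees(np.arctan2(*(P[0]-P[1])[[1,0]])))
s=sense();M=np.array([[np.cos(a),-np.sin(a)],[np.sin(a),np.cos(a)]])
tip=s["eef_pos"][:2]+M@[132.7,50.6]; print("tip n,l",(tip-c)@n,(tip-c)@l, s["eef_pos"][2]-156.3)
E
```

```text
[(np.float64(-62.0), np.float64(-2.1)), (np.float64(-99.3), np.float64(-2.9)), (np.float64(-108.6), np.float64(-1.5))]
107.53752400959225
tip n,l -32.433425940624396 -0.07198116865937088 72.88445337651243
```

```bash
cat > op.py <<'E'
from h import *
import sys
k=int(sys.argv[1]) if len(sys.argv)>1 else 8
o=[];F=[]
for i in range(k):
    grab_frame("wrist"); s=sense(); o.append(s["opening"]);F.append(s["contact_force"])
print("t %.2f open %.4f +- %.4f travel %.2f"%(s["clock"],np.mean(o),np.std(o)/k**.5,56-85*np.mean(o)),s["eef_pos"].round(1),np.mean(F,0).round(1))
E
python3 -m creep '[[0,0,0,1,0,0.8,0.4],[0,0,0,0,0,0,0.4]]'; python3 op.py 8
python3 -m creep '[[0,0,0,0,0,0,0.42],[0,0,0,0,0,0,0.42],[0,0,0,0,0,0,0.42]]'; python3 op.py 8
```

```text
clock: 11.92
eef_pos: [509.0, 124.7, 228.4]
tcp_rot: [-3.141, -0.003, 0.329]
contact_force: [-0.5, -0.3, -2.6]
opening: 0.599
t 12.32 open 0.6012 +- 0.0005 travel 4.89 [508.8 124.9 228.5] [ 0.1  0.1 -3.2]
clock: 12.57
eef_pos: [508.8, 124.9, 228.4]
tcp_rot: [-3.141, -0.002, 0.329]
contact_force: [-0.6, -0.1, -3.4]
opening: 0.582
t 12.97 open 0.5803 +- 0.0009 travel 6.68 [508.8 124.9 228.4] [ 0.2 -0.  -3.2]
```

```bash
python3 -m creep '[[0,0,0,0,0,0,0.43],[0,0,0,0,0,0,0.43]]' |tail -1; python3 op.py 7
python3 -m creep '[[0,0,0,0,0,0,0.435],[0,0,0,0,0,0,0.435]]'|tail -1; python3 op.py 7
```

```text
opening: 0.569
t 13.48 open 0.5705 +- 0.0008 travel 7.50 [508.8 124.9 228.5] [ 0.1  0.2 -3.1]
opening: 0.559
t 14.00 open 0.5658 +- 0.0008 travel 7.91 [508.8 124.9 228.4] [ 0.3  0.2 -3.1]
```

```bash
python3 -m creep '[[0,0,0,0,0,0,0.44],[0,0,0,0,0,0,0.44]]' |tail -1; python3 op.py 7
```

```text
opening: 0.561
t 14.52 open 0.5616 +- 0.0012 travel 8.26 [508.8 124.9 228.4] [-0.1  0.1 -3.3]
```

```bash
python3 -m creep '[[0,0,0,0,0,0,0.445],[0,0,0,0,0,0,0.445]]' |tail -1; python3 op.py 10
```

```text
opening: 0.557
t 15.18 open 0.5556 +- 0.0007 travel 8.77 [508.8 124.9 228.4] [ 0.3  0.1 -3.2]
```

```bash
python3 -m creep '[[0,0,0,0,0,0,0.45],[0,0,0,0,0,0,0.45]]' |tail -1; python3 op.py 8
```

```text
opening: 0.551
t 15.75 open 0.5528 +- 0.0006 travel 9.01 [508.8 124.9 228.5] [-0.1  0.  -3. ]
```

```bash
python3 -m creep '[[0,0,0,0,0,0,0.454],[0,0,0,0,0,0,0.454]]' |tail -1; python3 op.py 10
```

```text
opening: 0.548
t 16.42 open 0.5472 +- 0.0007 travel 9.48 [508.8 124.9 228.5] [-0.1 -0.1 -3. ]
```

```bash
python3 -m creep '[[0,0,0,0,0,0,0.459],[0,0,0,0,0,0,0.459]]' |tail -1; python3 op.py 10
```

```text
opening: 0.546
t 17.08 open 0.5437 +- 0.0008 travel 9.79 [508.8 124.9 228.4] [ 0.  -0.1 -3.3]
```

```bash
python3 -m creep '[[0,0,0,0,0,0,0.463],[0,0,0,0,0,0,0.463]]' |tail -1; python3 op.py 10
```

```text
opening: 0.539
t 17.75 open 0.5398 +- 0.0007 travel 10.12 [508.8 124.9 228.4] [ 0.1  0.2 -3.3]
```

```bash
python3 -m creep '[[0,0,0,0,0,0,0.467],[0,0,0,0,0,0,0.467]]' |tail -1; python3 op.py 10
```

```text
opening: 0.532
t 18.42 open 0.5363 +- 0.0010 travel 10.42 [508.8 124.9 228.4] [ 0.   0.3 -3.4]
```

```bash
python3 -m creep '[[0,0,0,0,0,0,0.471],[0,0,0,0,0,0,0.471]]' |tail -1; python3 op.py 10
```

```text
opening: 0.53
t 19.08 open 0.5333 +- 0.0008 travel 10.67 [508.8 124.9 228.4] [-0.2  0.2 -2.7]
```

```bash
python3 -m creep '[[0,0,0,0,0,0,0.475],[0,0,0,0,0,0,0.475]]' |tail -1; python3 op.py 12
```

```text
opening: 0.53
t 19.85 open 0.5274 +- 0.0006 travel 11.17 [508.8 124.9 228.5] [-0.   0.1 -3. ]
```

```bash
python3 op.py 16;  python3 -m creep '[[0,0,0,0,0,0,0.458],[0,0,0,0,0,0,0.458]]' |tail -1; python3 op.py 20
python3 -m creep '[[0,0,0,0,0,0,0.44],[0,0,0,0,0,0,0.44]]' |tail -1; python3 op.py 24
```

```text
t 20.65 open 0.5285 +- 0.0005 travel 11.08 [508.8 124.9 228.4] [ 0.  -0.1 -3.2]
opening: 0.542
t 21.82 open 0.5414 +- 0.0005 travel 9.98 [508.8 124.9 228.5] [-0.1 -0.2 -3.3]
opening: 0.562
t 23.18 open 0.5599 +- 0.0006 travel 8.41 [508.8 124.9 228.5] [ 0.2  0.  -3. ]
```

```bash
python3 -m creep '[[0,0,0,0,0,0,0.458],[0,0,0,0,0,0,0.458]]' |tail -1; python3 op.py 16
python3 -m creep '[[0,0,0,0,0,0,0.475],[0,0,0,0,0,0,0.475]]' |tail -1; python3 op.py 16
```

```text
opening: 0.548
t 24.15 open 0.5448 +- 0.0005 travel 9.69 [508.8 124.9 228.4] [-0.  -0.2 -3.3]
opening: 0.526
t 25.12 open 0.5275 +- 0.0006 travel 11.16 [508.8 124.9 228.4] [ 0.1  0.  -3.2]
```

```bash
python3 -m creep '[[0,0,0,0,0,0,0.48],[0,0,0,0,0,0,0.48]]' |tail -1; python3 op.py 10
```

```text
opening: 0.522
t 25.78 open 0.5235 +- 0.0008 travel 11.50 [508.8 124.9 228.4] [ 0.  -0.1 -3.3]
```

```bash
python3 -m creep '[[0,0,0,0,0,0,0.486],[0,0,0,0,0,0,0.486]]' |tail -1; python3 op.py 12
```

```text
opening: 0.519
t 26.55 open 0.5171 +- 0.0007 travel 12.05 [508.8 124.9 228.4] [-0.  -0.1 -3.4]
```

```bash
python3 - <<'E'
from h import *
f=grab_frame("wrist"); cv2.imwrite("pics/w8.png",f["color"][:,:,::-1])
im=[cv2.imread(f"pics/w{i}.png") for i in(3,4,8)]
cv2.imwrite("pics/w8c.png",np.vstack([cv2.resize(i[225:275,150:360],None,fx=3.8,fy=3.8,interpolation=cv2.INTER_CUBIC) for i in im]))
for i in im:
    g=cv2.cvtColor(i,cv2.COLOR_BGR2GRAY).astype(int)
    for row in (245,255): print(g[row,205:300:1].tolist())
E
```

```text
[147, 139, 138, 141, 139, 139, 140, 139, 135, 117, 81, 58, 47, 47, 48, 45, 44, 39, 47, 46, 49, 44, 43, 43, 47, 43, 41, 44, 49, 90, 134, 148, 140, 120, 112, 111, 114, 111, 113, 110, 110, 110, 111, 112, 110, 111, 109, 112, 111, 113, 109, 106, 101, 99, 100, 98, 101, 99, 99, 97, 98, 99, 100, 100, 101, 102, 98, 96, 100, 99, 96, 101, 102, 98, 101, 109, 123, 137, 144, 145, 144, 145, 139, 140, 141, 138, 138, 138, 140, 143, 139, 139, 137, 140, 137]
[140, 139, 139, 139, 133, 108, 72, 51, 45, 42, 46, 48, 47, 43, 46, 40, 45, 45, 44, 38, 45, 39, 40, 43, 42, 41, 40, 39, 41, 75, 123, 146, 150, 149, 137, 122, 111, 108, 111, 112, 107, 109, 110, 114, 110, 110, 109, 110, 111, 110, 110, 106, 105, 100, 97, 98, 99, 101, 96, 98, 97, 98, 99, 99, 99, 99, 100, 100, 99, 96, 98, 99, 99, 97, 95, 95, 112, 137, 144, 144, 144, 140, 140, 142, 139, 138, 140, 141, 138, 139, 136, 137, 139, 138, 137]
[133, 133, 134, 130, 132, 130, 132, 134, 136, 132, 132, 131, 131, 133, 132, 130, 110, 78, 54, 38, 43, 47, 46, 42, 46, 42, 42, 45, 46, 42, 41, 43, 41, 42, 45, 63, 102, 124, 132, 134, 132, 129, 133, 131, 133, 134, 131, 135, 1
[... 899 characters left out ...]
 224, 221, 219, 219, 219, 218, 219, 222, 223, 224, 226, 225, 225, 224, 221, 222, 207, 166, 138, 143, 144, 144, 141, 141, 138, 136, 138, 140, 138, 135, 140, 136, 136, 138, 137, 135, 137, 136, 137, 136, 135, 135, 133, 137, 134, 133, 135, 138, 133]
[181, 181, 177, 174, 165, 165, 166, 162, 159, 157, 155, 168, 199, 221, 227, 226, 227, 226, 228, 227, 207, 149, 88, 62, 60, 58, 61, 60, 60, 65, 64, 60, 62, 60, 63, 63, 61, 61, 63, 63, 57, 56, 67, 125, 190, 216, 218, 218, 218, 215, 217, 216, 218, 218, 219, 221, 222, 221, 223, 223, 225, 225, 217, 175, 141, 139, 142, 142, 143, 143, 140, 138, 138, 138, 135, 134, 138, 139, 137, 136, 135, 137, 136, 134, 136, 135, 134, 135, 133, 133, 136, 133, 135, 134, 135]
```

View pics/w8c.png

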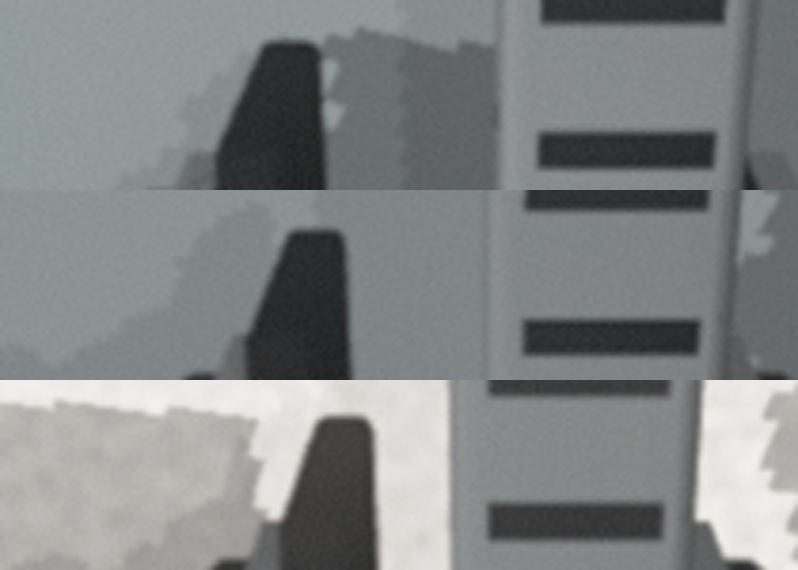

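```bash
python3 - <<'E'
from h import *
f=dict(np.load("pics/w4.npz")); e=np.array([529.7,-220.6,228.5]); a=np.radians(115.6);M=np.array([[np.cos(a),-np.sin(a)],[np.sin(a),np.cos(a)]])
o=e[:2]+M@[2.7,.6]; z0=e[2]-176.3
G=lambda p: np.r_[o+M@np.array(p[:2]),z0+p[2]]
for p in [(28,-25,35),(20,-25,35),(20,-20,35),(28,-25,5),(-2,-20,37),(-28,-20,37),(-2,-20,20),(20,-20,20),(10,-20,35),(37,-57,40),(-29,-57,40)]:
    print(p,proj(f,G(p)).round(1))
E
```

```text
(28, -25, 35) [[199.2 261.1]]
(20, -25, 35) [[219.2 261.3]]
(20, -20, 35) [[219.9 272.3]]
(28, -25, 5) [[213.6 232.1]]
(-2, -20, 37) [[274.3 275.1]]
(-28, -20, 37) [[339.5 275.1]]
(-2, -20, 20) [[274.6 255.5]]
(20, -20, 20) [[225.7 255.4]]
(10, -20, 35) [[244.6 272.4]]
(37, -57, 40) [[163.3 186.4]]
(-29, -57, 40) [[351.  186.8]]
```

```bash
python3 -m creep '[[0,0,0,0,0,0,0.491],[0,0,0,0,0,0,0.491]]' |tail -1; python3 op.py 14
```

```text
opening: 0.514
t 27.47 open 0.5116 +- 0.0006 travel 12.52 [508.8 124.9 228.5] [ 0.2  0.  -3.2]
```

```bash
python3 -m creep '[[0,0,0,0,0,0,0.496],[0,0,0,0,0,0,0.496]]' |tail -1; python3 op.py 14
```

```text
opening: 0.506
t 28.33 open 0.5070 +- 0.0006 travel 12.90 [508.8 124.9 228.5] [ 0.2  0.2 -3.1]
```

```bash
python3 -m creep '[[0,0,0,0,0,0,0.501],[0,0,0,0,0,0,0.501]]' |tail -1; python3 op.py 14
```

```text
opening: 0.504
t 29.20 open 0.5025 +- 0.0006 travel 13.29 [508.8 124.9 228.4] [ 0.   0.1 -3.3]
```

```bash
python3 -m creep '[[0,0,0,0,0,0,0.506],[0,0,0,0,0,0,0.506]]' |tail -1; python3 op.py 14
```

```text
opening: 0.497
t 30.07 open 0.4971 +- 0.0006 travel 13.74 [508.8 124.9 228.4] [ 0.3 -0.2 -3.2]
```

```bash
python3 -m creep '[[0,0,0,0,0,0,0.46],[0,0,0,0,0,0,0.41],[0,0,0,0,0,0,0.41],[0,0,0,0,0,0,0.43]]' |tail -1; python3 -m creep '[[0,0,0,0,0,0,0.438],[0,0,0,0,0,0,0.438]]' |tail -1; python3 op.py 16
python3 -m creep '[[0,0,0,0,0,0,0.444],[0,0,0,0,0,0,0.444]]' |tail -1; python3 op.py 18
```

```text
opening: 0.575
opening: 0.565
t 31.37 open 0.5631 +- 0.0007 travel 8.14 [508.8 124.9 228.4] [ 0.2  0.1 -3.2]
opening: 0.559
t 32.43 open 0.5572 +- 0.0005 travel 8.64 [508.8 124.9 228.5] [-0.   0.2 -3.1]
```

```bash
python3 -m creep '[[0,0,0,0,0,0,0.449],[0,0,0,0,0,0,0.449]]' |tail -1; python3 op.py 20
```

```text
opening: 0.552
t 33.60 open 0.5531 +- 0.0005 travel 8.99 [508.8 124.9 228.5] [-0.   0.  -3.4]
```

```bash
python3 -m creep '[[0,0,0,0,0,0,0.452],[0,0,0,0,0,0,0.452]]' |tail -1; python3 op.py 20
```

```text
opening: 0.55
t 34.77 open 0.5499 +- 0.0004 travel 9.26 [508.8 124.9 228.5] [-0.2  0.  -3.2]
```

```bash
python3 -m creep '[[0,0,0,0,0,0,0.454],[0,0,0,0,0,0,0.454]]' |tail -1; python3 op.py 44
```

```text
opening: 0.552
t 37.13 open 0.5487 +- 0.0003 travel 9.36 [508.8 124.9 228.4] [-0.1 -0.  -3.1]
```

```bash
python3 -m creep '[[0,0,0,0,1.2,0,0.5],[0,0,0,0,1.2,0,0.53],[0,0,0,0,0.4,0,0.53],[0,0,0,0,0,0,0.53],[0,0,0,0,0,0,0.53],[0,0,0,0,0,0,0.53]]'; python3 op.py 40
```

```text
clock: 37.63
eef_pos: [509.8, 121.9, 228.4]
tcp_rot: [-3.141, -0.002, 0.329]
contact_force: [-0.0, -0.1, -3.2]
opening: 0.472
t 39.63 open 0.4730 +- 0.0003 travel 15.80 [509.8 121.9 228.4] [ 0.  -0.1 -3.1]
```

```bash
python3 -m creep '[[0,0,0,0,0,0,0.53],[0,0,0,0,0,0,0.47],[0,0,0,0,0,0,0.4],[0,0,0,0,0,0,0.4],[0,0,0,0,0,0,0.4],[0,0,0,0,0,0,0.4]]'
python3 op.py 4
python3 -m creep '[[0,0,0,0,5,-4,0.4],[0,0,0,0,10,-8,0.4],[0,0,0,0,14,-10,0.4],[0,0,0,-2,16,-8,0.4],[0,0,0,-4,18,0,0.4],[0,0,0,-5.5,18,0,0.4],[0,0,0,-5.5,18,0,0.4],[0,0,0,-5.5,18,0,0.4],[0,0,0,-5.5,18,0,0.4],[0,0,0,-5.5,18,0,0.4]]'
```

```text
clock: 40.13
eef_pos: [509.8, 121.9, 228.5]
tcp_rot: [-3.141, -0.002, 0.329]
contact_force: [0.8, 0.6, -4.2]
opening: 0.601
t 40.33 open 0.6033 +- 0.0008 travel 4.72 [509.8 121.9 228.5] [ 0.1  0.1 -3.3]
clock: 41.17
eef_pos: [530.5, -43.6, 266.3]
tcp_rot: [3.14, -0.007, 0.334]
contact_force: [0.4, 1.1, -4.3]
opening: 0.594
```

```bash
python3 -m creep '[[0,0,0,-6,18,0,0.4],[0,0,0,-6,18,0,0.4],[0,0,0,-6,18,0,0.4],[0,0,0,-6,18,0,0.4],[0,0,0,-6,18,0,0.4],[0,0,0,-6,18,0,0.4],[0,0,0,-6,18,0,0.4],[0,0,0,-4.5,14,0,0.4],[0,0,0,-2,7,0,0.4],[0,0,0,0,0,0,0.4]]'
python3 -m creep '[[0,0,-0.04,0,0,0,0.4],[0,0,-0.04,0,0,0,0.4],[0,0,-0.03,0,0,0,0.4],[0,0,0,0,0,0,0.4],[0,0,0,0,0,0,0.4]]'
```

```text
clock: 42.0
eef_pos: [531.4, -218.6, 274.9]
tcp_rot: [3.133, -0.013, 0.328]
contact_force: [-0.4, -0.2, -2.6]
opening: 0.601
clock: 42.42
eef_pos: [530.5, -218.3, 276.4]
tcp_rot: [3.132, -0.012, 0.44]
contact_force: [-0.4, -0.4, -3.5]
opening: 0.599
```

```bash
python3 -m creep '[[0.01,-0.012,-0.008,0,2,0,0.4],[0,0,0,0,0,10,0.4],[0,0,0,0,0,16,0.4],[0,0,0,0,0,18,0.4],[0,0,0,0,0,16,0.4],[0,0,0,0,0,10,0.4],[0,0,0,0,0,4,0.4],[0,0,0,0,0,0,0.4],[0,0,0,0,0,0,0.4]]'
python3 - <<'E'
from h import *
f=grab_frame("wrist"); cv2.imwrite("pics/w9.png",f["color"][:,:,::-1])
E
```

```text
clock: 43.17
eef_pos: [532.0, -218.8, 197.5]
tcp_rot: [-3.14, 0.001, 0.447]
contact_force: [-0.3, 0.1, -2.6]
opening: 0.604
```

View pics/w9.png

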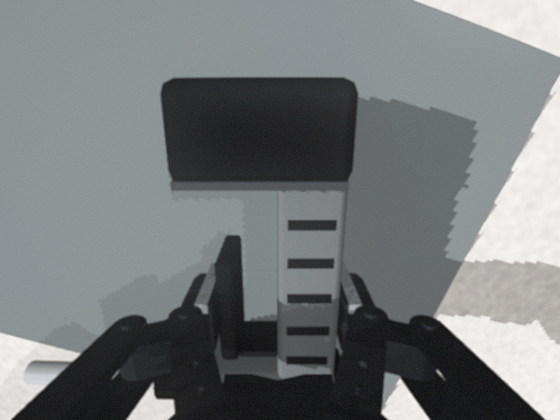

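```bash
python3 -m creep '[[0,0,0,0,0,5,0.4],[0,0,0,0,0,5,0.4],[0,0,0,0,0,3,0.4],[0,0,0,0,0,2,0.4],[0,0,0,0,0,0,0.4],[0,0,0,0,0,0,0.4]]'
```

```text
clock: 43.72
eef_pos: [533.2, -219.3, 183.7]
tcp_rot: [3.14, -0.002, 0.446]
contact_force: [0.5, 0.7, -3.5]
opening: 0.6
```

```bash
python3 -m creep '[[0,0,0,0,0,1.5,0.4],[0,0,0,0,0,1.5,0.4],[0,0,0,0,0,0,0.4],[0,0,0,0,0,0,0.4]]'; python3 op.py 4
```

```text
clock: 44.05
eef_pos: [533.4, -219.4, 180.8]
tcp_rot: [3.139, -0.003, 0.446]
contact_force: [0.2, 0.9, -2.9]
opening: 0.597
t 44.25 open 0.5994 +- 0.0010 travel 5.05 [ 533.4 -219.4  180.9] [ 0.5  0.2 -3.5]
```

```bash
python3 -m creep '[[0,0,0,0,0,1,0.4],[0,0,0,0,0,0,0.4]]';python3 op.py 3; python3 -m creep '[[0,0,0,0,0,1,0.4],[0,0,0,0,0,0,0.4]]'; python3 op.py 4
```

```text
clock: 44.42
eef_pos: [533.5, -219.4, 180.0]
tcp_rot: [3.139, -0.003, 0.446]
contact_force: [1.0, -0.0, -4.2]
opening: 0.602
t 44.57 open 0.5997 +- 0.0015 travel 5.03 [ 533.5 -219.4  180. ] [-0.2 -0.1 -3.5]
clock: 44.73
eef_pos: [533.6, -219.5, 179.5]
tcp_rot: [3.139, -0.003, 0.446]
contact_force: [-0.5, 0.6, -2.0]
opening: 0.598
t 44.93 open 0.5997 +- 0.0007 travel 5.02 [ 533.6 -219.5  179.4] [ 0.1  0.5 -0.9]
```

```bash
python3 -m creep '[[0.002,-0.003,0,0,0,0.8,0.4],[0,0,0,0,0,0,0.4]]'; python3 op.py 4
```

```text
clock: 45.1
eef_pos: [534.0, -219.6, 179.1]
tcp_rot: [3.14, -0.001, 0.446]
contact_force: [-1.2, 0.3, -1.7]
opening: 0.599
t 45.30 open 0.6019 +- 0.0016 travel 4.84 [ 534.  -219.6  179. ] [-0.1  0.7  0.5]
```

```bash
python3 -m creep '[[0,0,0,0,0,0,0.37],[0,0,0,0,0,0,0.34],[0,0,0,0,0,0,0.3],[0,0,0,0,0,0,0.2],[0,0,0,0,0,0,0.1],[0,0,0,0,0,0,0.05],[0,0,0,0,0,0,0.05],[0,0,0,0,0,0,0.05]]'
python3 -m creep '[[0,0,0,0,0,-5,0.05],[0,0,0,0,0,-15,0.05],[0,0,0,0,0,-25,0.05],[0,0,0,0,0,-30,0.05],[0,0,0,0,0,-30,0.05],[0,0,0,0,0,-30,0.05],[0,0,0,0,0,0,0.05],[0,0,0,0,0,0,0.05]]'
python3 - <<'E'
from h import *
for n in("wrist","scene","top"):
    f=grab_frame(n); cv2.imwrite(f"pics/{n}9.png",f["color"][:,:,::-1])
E
```

```text
clock: 45.97
eef_pos: [534.2, -219.9, 179.0]
tcp_rot: [3.139, -0.001, 0.446]
contact_force: [-0.0, 1.1, 0.1]
opening: 0.95
clock: 46.63
eef_pos: [533.1, -219.4, 321.0]
tcp_rot: [3.141, 0.001, 0.446]
contact_force: [0.3, 0.1, -0.3]
opening: 0.95
```

View pics/wrist9.png

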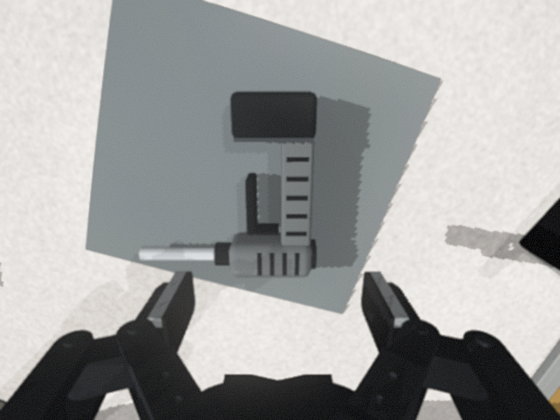

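View pics/scene9.png

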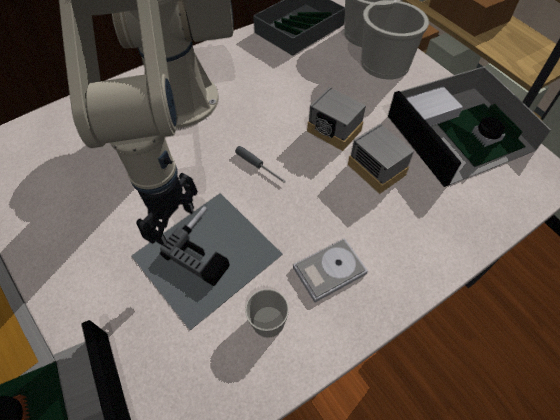

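View pics/top9.png

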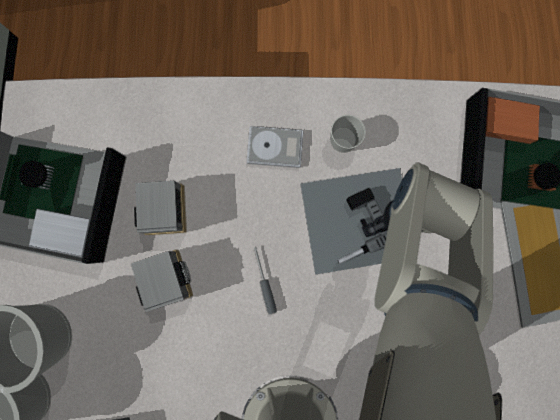

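The wrist picture shows the gun flat on the mat (foot at about 275,115, nozzle tip at about 140,252). In the other two views the power supplies, screwdriver, tub and disk are where they were at the start. The gripper is clear of everything.

```bash
python3 -c "
from rig import job; print(job.sign_off())"
```

```text
the job is handed in; nothing more can be done
None
```

The job is handed in at about 47 s, but the main valve very probably opened past 3 mm at the fan before the final gentle rest. The duster was picked up, used at the fan and laid back flat on the mat.

**Nozzle position:** I held the tip about 30 mm in front of the fan grille at 72 mm height. The tip was hidden in both fixed views there, so this comes from the measured grasp and the power supply's pose. The top view of the nozzle tube agreed with that to about 2 mm and 1°.

**Gentle and full blast:**
- **Search overrun:** The pressure point showed up only as a tiny finger lag, little above the sensor noise. My first slow search therefore ran past it, to about 13.7 mm of travel. That opened the main valve beyond 3 mm for roughly 3 s, at the aim and nowhere else.
- **Repeat in order:** I then eased off and rested for 2.4 s at about 9.3 mm, which I take to be the pressure point. After that I squeezed to 15.8 mm for a little over 2 s. The pressure point is inferred from that lag to about 0.3 mm, and no valve reading was available to confirm it.

**Putting down:** The force reading showed the mat taking the weight before I opened the fingers.

**Last checks:** The gun lies flat on the mat and the gripper is well clear. By eye, the power supplies, screwdriver, tub and disk have not moved. Contact forces in the readings I took stayed around 4 N or less.

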